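Put the electrician's kit back on its outlines

TASK

Put the four things of the kit away: lay the yellow screwdriver, the red pliers, the tape measure and the small black tape roll each on the foam tile with its own outline, covering the outline and facing the way it shows (handle on handle, jaws on jaws, hook on the tab), the tape measure standing on its base as it stands now. Leave the jar of screws and the big masking-tape roll where they are.

Things in the scene. Friction and masses are not known exactly. Their poses are not given: they have to be found in the camera images.
- driver_grip (a point): Yellow-handled screwdriver lying flat, 22 x 172 x 28 mm, loose, about 90 g. Point on the handle's axis 14 mm above its underside, where it balances well for gripping; handle about 20 mm wide there. y runs along the tool towards the butt of the handle (56 mm away), -y towards the blade tip (116 mm away); z up.
- pliers_grip (a point): Red-handled pliers lying flat, 65 x 158 x 14 mm, loose, about 170 g. Point at the pivot, half-way up (7 mm above its underside), where they are about 32 mm wide across x; the place to grip. y runs towards the ends of the handles (89 mm away, 65 mm across), -y towards the jaw tips (69 mm away); z up.
- measure_grip (a point): Yellow tape measure with a black disc on its sides, standing on its base, 36 (x) x 77 (y) x 62 mm high, loose, about 210 g. Point at the middle of its case, 31 mm above its underside; case 34 mm wide across x. -y points to the end with the small metal hook (43 mm away), y to the plain back (33 mm away); z up.
- roll_grip (a point): Small black roll of insulating tape lying flat, outer diameter 52 mm, 19 mm high, loose, about 50 g. Point at its centre, half-way up (9.5 mm above its underside); z up.
- tile_driver: Fixed flat black foam tile with thin blue edge, 76 (x) x 186 (y) x 6 mm thick, with a printed flat pale shape: the outline of the screwdriver. Origin: centre of its underside; z up, y along its length. The outline's handle end points along y, its blade along -y; with the tool on it, the screwdriver's listed point lies at x 0, y +30 mm and its y axis along the tile's y.
- tile_pliers: Fixed flat black foam tile with thin blue edge, 76 (x) x 186 (y) x 6 mm thick, with a printed flat pale shape: the outline of the pliers. Origin: centre of its underside; z up, y along its length. The outline's handles point along y, its jaws along -y; with the tool on it, the pliers' listed point lies at x 0, y -18 mm and their y axis along the tile's y.
- tile_measure: Fixed flat black foam tile with thin blue edge, 76 (x) x 186 (y) x 6 mm thick, with a printed flat pale shape: the outline of the tape measure seen from above, an oblong with a small tab where the hook goes. Origin: centre of its underside; z up, y along its length. The tab is at the -y end of the outline; with the tool on it, the tape measure's listed point lies at x 0, y +20 mm and its y axis along the tile's y.
- tile_roll: Fixed flat black foam tile with thin blue edge, 76 (x) x 186 (y) x 6 mm thick, with a printed flat pale shape: a pale ring, the outline of the tape roll. Origin: centre of its underside; z up, y along its length. The ring's centre is the tile's centre (x 0, y 0); the roll may be turned any way.
- jar_mid (a point): Jar of brass screws with a green lid, 54 mm across, about 90 mm high, standing loose near the work; not part of the job. Point on its axis 42 mm up.
- masking_mid (a point): Large beige roll of masking tape lying flat, 104 mm across, 25 mm high, loose, near the work; not part of the job. Point at its centre, 12.5 mm up.
Not all that is in view belongs to the job. What is meant by the part that bears pliers_grip is not purple, and is the larger of those in its own colour.

How it is judged:
By the outcome, as a careful person would: the job done as asked, in the order asked, and still so for the second after the job is handed in, with the robot touching nothing.
It also fails if it takes over 109 s, if anything falls off the work surface, if the arm or the gripper's body presses on something with over 40 N, if the wrist force passes 120 N, or if a joint passes its speed limit or range.

ROBOT

A 6-joint arm with a two-finger parallel gripper is mounted at the origin on a cart in front of the work surface, level with it; the furniture and walls round the work are solid. World frame = base frame: x ahead of the robot, y to its left, z up, the work surface at z = 0. Lengths are in m, angles in rad, forces in N, time in s.
With the tool pointing down it reaches from about 0.3 to 0.85 m from the base axis. Payload 5.4 kg.
Tool frame: the origin (TCP) lies midway between the tips of the shut fingers; the grasp point (between the pads) lies robot.tcp_to_grasp behind it (robot.tcp_to_grasp is the distance from the TCP to the grasp point, in m); z points along the fingers, y is the line along which they close (so a half turn about z gives the same grasp; the last joint's range is limited). The gripper opens to 85 mm and grips with 20 to 120 N. Pads are 22 mm wide; open, the fingers measure 114 mm over their backs; the gripper's body (76 mm by 85 mm) begins 54 mm behind the grasp point. The pads swing forward as they close: fully open they stand 13 mm farther back than shut.
Start: joints at [1.061, 0.158, 1.597, -0, 1.386, -0.21], TCP at [0.17, 0.549, 0.231] pointing down, gripper open.
Joint ranges: [-2.91, 2.91], [-0.94, 2.29], [0.18, 2.7], [-1.29, 4.43], [0.17, 2.64], [-3, 3]. Speed limits (rad/s): [2.57, 2.57, 3.14, 3.14, 3.14, 3.14].

INTERFACE

Orientations are given as a 3x3 rotation matrix whose columns are the frame's x, y, z axes.
In Python, from bench import robot, jaws, telemetry, read_camera, camera_params, job gives the robot as it stands. Calls block until the motion is done:
- robot.move_ptp(position, orientation): joint-space move of the TCP to a pose.
- robot.servo_line(position, feed=0.15, ori=None, until_force=None): straight line of the TCP; ori=None keeps the orientation; feed is the mean speed in m/s. With until_force (N) it stops when the force on the tool has changed by that much, and returns True; else False.
- robot.move_joints(angles): joint-space move.
- jaws.set_gripper(opening): opening from 0.0 (shut) to 1.0 (fully open); the grip force is fixed at half the most; returns when the fingers have stopped.
- robot.dwell(seconds).
- robot.ik(position, orientation): joint angles nearest the present ones, or None.
- telemetry.get_obs(): the state.
- read_camera(name): name is "scene" or "side" or "wrist"; returns the picture (384x512x3 uint8, red, green, blue); there is no depth.
- camera_params(name): a dict with "fx", "fy", "cx", "cy" (pixels), "R" (3x3) and "t" (3): a world point X has camera coordinates R X + t. Camera axes: x right, y down, z forward; pixel columns grow to the right and rows downward; lengths in m; the calibration is good to about 2 mm. A picture is of the moment at which its call begins: read the wrist's pose just before it. camera_params takes no time and is no camera call; for the wrist camera it gives the pose at the moment of the call.
A pose or a line that the arm cannot do raises robot.Unreachable and nothing moves.
- job.finish_job(): hands the job in; it is judged then, once.
The state is a dict: "clock": time; "joint_pos": joint angles; "joint_vel": joint speeds; "tau": joint torques, N m; "tool_pos": TCP position; "tool_rot": TCP orientation; "force": force on the tool from outside, world axes, zero at the start; "wrist_torque": the same for the moment, N m; "grip_width": opening from 0.0 (shut) to 1.0 (fully open); "gripper_force": force on a finger pad.
Only numpy, scipy, OpenCV 4.12 (cv2) and the standard library are available. Lean on these libraries where they do the work, as an engineer would, in place of code of your own. Each camera call takes 0.05 s, during which the arm holds its last target. There are 200 camera calls.

## Working session

There is one attempt and no reset: what is moved stays moved. The work goes in short steps, each a Python script; the robot and the scene stay as the last script left them, time stands still between calls to the robot, and variables do not carry over. Pictures are saved under pics/ and viewed, at most 14 in all, crops included, and the job is handed in when it is done.

```bash
mkdir -p pics; ls; python3 - <<'E'
from bench import robot, telemetry, read_camera, camera_params
import cv2,numpy as np
for n in ["scene","side"]:
    im=read_camera(n); cv2.imwrite(f"pics/{n}0.png",cv2.resize(im[:,:,::-1],(800,600),interpolation=cv2.INTER_CUBIC)); np.save(f"{n}0.npy",im)
    p=camera_params(n); print(n,p['fx'],(-p['R'].T@p['t']).round(3),p['R'][2].round(2))
print(robot.tcp_to_grasp, telemetry.get_obs()['clock'])
E
```

```text
pics
scene 470.86368735752444 [-0.06  -0.939  0.89 ] [ 0.39  0.74 -0.55]
side 354.6623985047804 [0.454 1.265 0.708] [ 0.06 -0.86 -0.51]
0.0187 0.1
```

View pics/scene0.png

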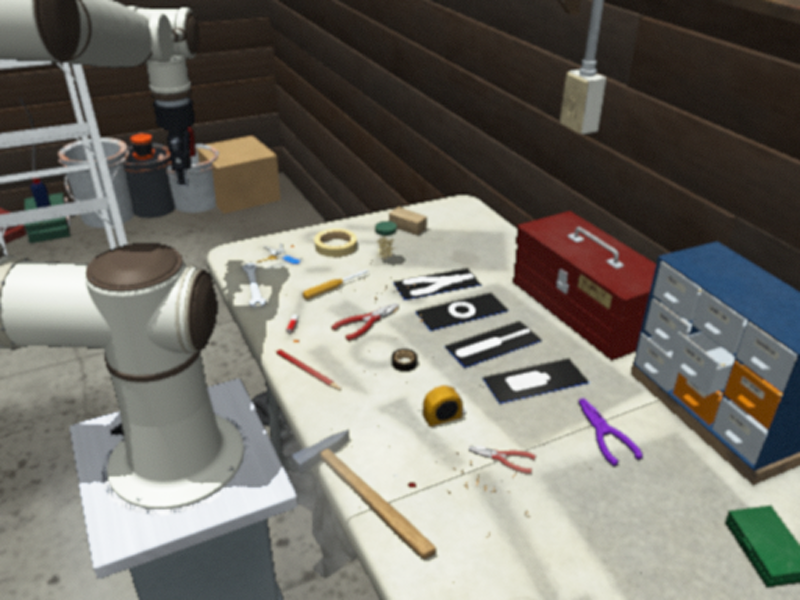

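View pics/side0.png

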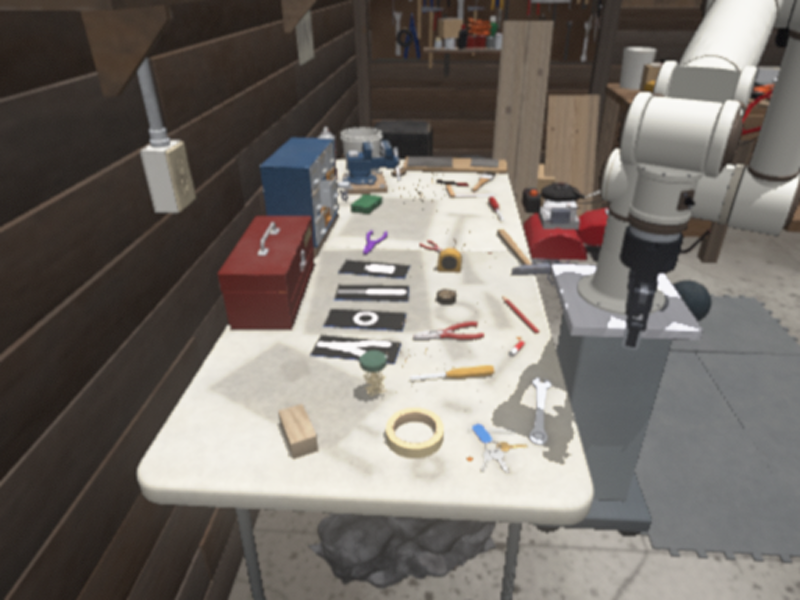

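The scene view (800x600) shows, for pliers: the large red at (365,320), a small red at (505,458) and purple at (610,430). The large red one fits, being the bigger of the two reds and not purple. The tools are the driver (335,285), measure (442,405) and roll (404,358). The tiles are pliers (437,284), roll (461,311), driver (493,344) and measure (535,380). The jar is at (386,240) and the masking roll at (336,242).

```bash
cat > h.py <<'E'
from bench import robot, jaws, telemetry, read_camera, camera_params, job
import cv2, numpy as np
def ray(p,uv,z):
    uv=np.atleast_2d(np.float64(uv))
    d=np.c_[(uv[:,0]-p['cx'])/p['fx'],(uv[:,1]-p['cy'])/p['fy'],np.ones(len(uv))]@p['R']
    c=-p['R'].T@p['t']
    return c+d*((z-c[2])/d[:,2])[:,None]
def down(yaw):  # tool z down, tool y (closing line) at angle yaw in world xy
    y=np.array([np.cos(yaw),np.sin(yaw),0]); z=np.array([0,0,-1.])
    return np.c_[np.cross(y,z),y,z]
E
python3 - <<'E'
from h import *
p=camera_params("scene")
S=dict(pl=(365,320,.007),dr=(335,285,.014),me=(442,405,.03),ro=(404,358,.01),tp=(437,284,.006),tr=(461,311,.006),td=(493,344,.006),tm=(535,380,.006),jar=(386,257,0),mask=(336,242,.01),small=(505,458,0))
for k,(u,v,z) in S.items(): print(k,ray(p,(u*.64,v*.64),z)[0].round(3))
w=camera_params("wrist"); o=telemetry.get_obs()
C=-w['R'].T@w['t']; print(w['fx'],w['cx'],w['cy'],'cam in tool',o['tool_rot'].T@(C-o['tool_pos']),'\n',o['tool_rot'].round(2),'\n',(w['R']@o['tool_rot']).round(3))
for x,y in((.5,.2),(.5,-.02)):
  for a in (0,1.57,-1.57): print(x,y,a,robot.ik([x,y,.35],down(a)))
E
```

```text
pl [0.429 0.213 0.007]
dr [0.42  0.355 0.014]
me [ 0.435 -0.108  0.03 ]
ro [0.445 0.061 0.01 ]
tp [0.632 0.274 0.006]
tr [0.628 0.158 0.006]
td [0.627 0.03  0.006]
tm [ 0.639 -0.099  0.006]
jar [0.584 0.44  0.   ]
mask [0.496 0.541 0.01 ]
small [ 0.484 -0.239 -0.   ]
294.47678368559605 254.48370852004146 197.90538924116623 cam in tool [ 0.06764641  0.0003408  -0.14244367] 
 [[-0.96  0.3  -0.  ]
 [ 0.3   0.96 -0.  ]
 [ 0.   -0.   -1.  ]] 
 [[-0.001  1.     0.   ]
 [-0.964 -0.    -0.268]
 [-0.268 -0.     0.964]]
0.5 0.2 0 [ 1.55975837e-01  1.16043099e-02  1.52182520e+00 -4.44089210e-16
  1.60816315e+00  1.55975837e-01]
0.5 0.2 1.57 [ 1.55975837e-01  1.16043099e-02  1.52182520e+00 -4.44089210e-16
  1.60816315e+00 -1.41402416e+00]
0.5 0.2 -1.57 [ 1.55975837e-01  1.16043099e-02  1.52182520e+00 -4.44089210e-16
  1.60816315e+00  1.72597584e+00]
0.5 -0.02 0 [-2.81941158e-01 -9.03023568e-02  1.62076286e+00 -4.44089210e-16
  1.61113215e+00 -2.81941158e-01]
0.5 -0.02 1.57 [-2.81941158e-01 -9.03023568e-02  1.62076286e+00 -4.44089210e-16
  1.61113215e+00 -1.85194116e+00]
0.5 -0.02 -1.57 [-2.81941158e-01 -9.03023568e-02  1.62076286e+00 -4.44089210e-16
  1.61113215e+00  1.28805884e+00]
```

```bash
python3 - <<'E'
from h import *
for i,(x,y) in enumerate([(.47,.24),(.47,-.02)]):
    robot.move_ptp([x,y,.27],down(np.pi/2)); robot.dwell(.2)
    p=camera_params("wrist"); im=read_camera("wrist"); np.savez(f"w{i}.npz",im=im,**p)
    cv2.imwrite(f"pics/w{i}.png",cv2.resize(im[:,:,::-1],(800,600),interpolation=cv2.INTER_CUBIC))
print(telemetry.get_obs()['clock'])
E
```

```text
3.2083
```

View pics/w0.png

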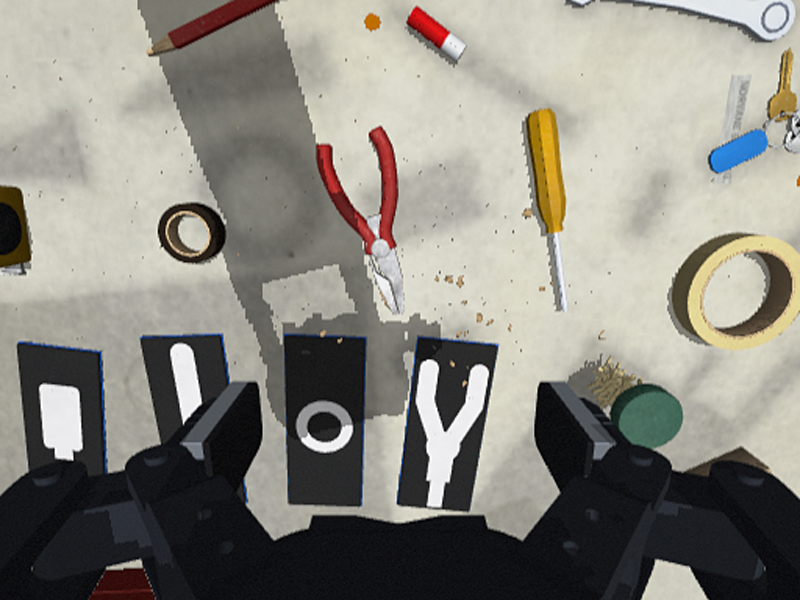

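View pics/w1.png

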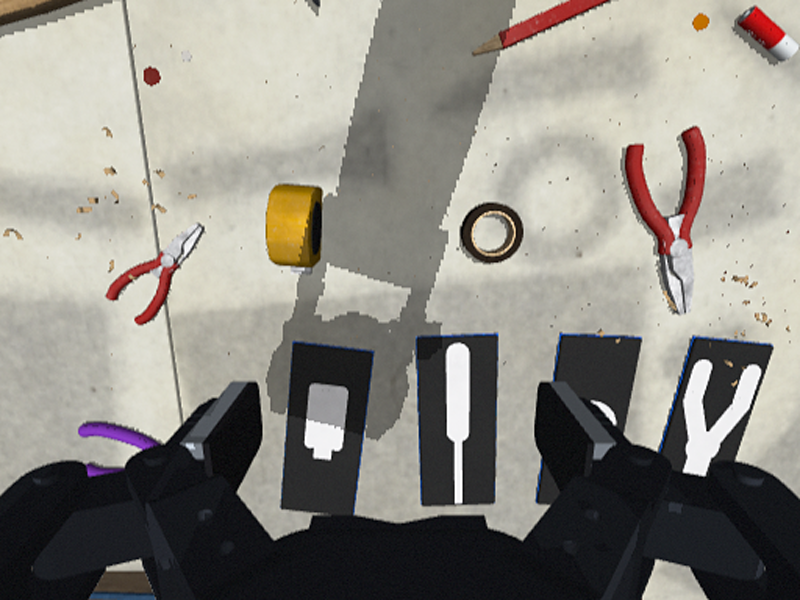

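The wrist views (800x600) show everything clearly, with image top = −x and left = −y.
- **w0:** large red pliers with pivot (378,247), driver (545,210), roll (192,233), pliers tile (447,425), roll tile (325,420).
- **w1:** measure (294,225) with its hook at (302,268), driver tile (458,420), measure tile (327,428).
- The small red pliers at (160,265) in w1 are the decoy.

Next I measure by colour masks, move the camera above the tape measure, and save the pliers crop.

```bash
cat > m.py <<'E'
from h import *
def load(i):
    d=np.load(f"w{i}.npz"); return d['im'],d
def biggest(m):
    c,_=cv2.findContours(m.astype(np.uint8),cv2.RETR_EXTERNAL,cv2.CHAIN_APPROX_NONE); return max(c,key=cv2.contourArea)[:,0].astype(float)
def roi(m,a,b,c,d):  # 800-px coords x0,x1,y0,y1
    r=np.zeros_like(m); s=.64; r[int(c*s):int(d*s),int(a*s):int(b*s)]=1; return m&(r>0)
def rect(P): # centre, angle of long side, (long, short)
    (c,wh,a)=cv2.minAreaRect((P[:,:2]*1000).astype(np.float32)); 
    a=np.radians(a)+(0 if wh[0]>wh[1] else np.pi/2); 
    if np.cos(a)>0: a+=np.pi   # y axes point to -x
    return np.array(c)/1000,np.mod(a,2*np.pi),max(wh),min(wh)
E
python3 - <<'E'
from m import *
R={}
for n,i,b in [('tp',0,(385,510,325,520)),('tr',0,(275,375,325,510)),('td',1,(405,510,325,512)),('tm',1,(272,385,335,520))]:
    im,p=load(i); I=im.astype(int)
    m=roi((I.max(2)<75)|((I[...,2]-I[...,0])>35),*b)
    c,a,L,W=rect(ray(p,biggest(m),.006)); R[n]=(c,a); print(n,c.round(4),np.degrees(a).round(1),L,W)
im,p=load(0); hsv=cv2.cvtColor(im,cv2.COLOR_RGB2HSV); h,s,v=hsv.transpose(2,0,1)
m=roi((s>150)&(h>12)&(h<35),500,580,90,330); c=ray(p,biggest(m),.014); r=rect(c); print('driver handle',r[0],np.degrees(r[1]),r[2:])
tip=ray(p,(563*.64,311*.64),.014)[0,:2]; ax=np.array([np.cos(r[1]),np.sin(r[1])]); butt=max((c[:,:2]-tip)@ax); print('tip',tip,'len',butt,'lateral of tip',np.cross(ax,tip-r[0]))
m=roi((s>120)&((h<8)|(h>172)),300,420,110,270); c=ray(p,biggest(m),.007)[:,:2]
piv=ray(p,(378*.64,247*.64),.01)[0,:2]; tip=ray(p,(397*.64,313*.64),.007)[0,:2]
far=c-piv; L=np.linalg.norm(far,axis=1)
right=c[far[:,1]>piv[1]*0+.0]; 
e=[g[np.argmax(np.linalg.norm(g-piv,axis=1))] for g in (c[c[:,1]<piv[1]-.015],c[c[:,1]>piv[1]-.015])]
print('pliers piv',piv,'tip',tip,'ends',e,'jaw len',np.linalg.norm(tip-piv),[np.linalg.norm(x-piv) for x in e],'dir tip>piv',np.degrees(np.arctan2(*(piv-tip)[::-1])),'piv>mid',np.degrees(np.arctan2(*(np.mean(e,0)-piv)[::-1])), 'hull rect',[*rect(np.vstack([c,tip]))])
for i,b in((0,(150,235,195,270)),(1,(450,530,195,270))):
    im,p=load(i); m=roi(im.max(2)<80,*b)
    P=ray(p,biggest(m),.0095)[:,:2]; (c,rr)=cv2.minEnclosingCircle((P*1000).astype(np.float32)); print('roll',c,rr)
im,_=load(0); cv2.imwrite('pics/plcrop.png',cv2.resize(im[70:215,180:290,::-1],None,fx=4,fy=4,interpolation=cv2.INTER_CUBIC))
robot.move_ptp([.515,-.108,.24],down(np.pi/2)); robot.dwell(.2)
p=camera_params("wrist"); im=read_camera("wrist"); np.savez("w2.npz",im=im,**p)
u=p['R']@[.435,-.108,.06]+p['t']; u=np.array([p['cx']+p['fx']*u[0]/u[2],p['cy']+p['fy']*u[1]/u[2]]).astype(int); print(u)
x0,y0=u-80; x0,y0=max(x0,0),max(y0,0)
cv2.imwrite('pics/mecrop.png',cv2.resize(im[y0:y0+150,x0:x0+160,::-1],None,fx=4,fy=4,interpolation=cv2.INTER_CUBIC)); print('crop',x0,y0)
E
```

```text
tp [0.6362 0.2867] 173.9 186.67977905273438 76.36782836914062
tr [0.6321 0.169 ] 177.9 186.478271484375 77.37886810302734
td [0.632  0.0396] 182.3 186.48338317871094 76.91301727294922
tm [ 0.6453 -0.0906] 176.2 195.04238891601562 86.62068939208984
driver handle [0.39476511 0.36457739] 192.24935245513916 (98.64014434814453, 23.740407943725586)
tip [0.51422049 0.38960324] len 0.17136559184828584 lateral of tip 0.000888352844419113<stdin>:9: DeprecationWarning: Arrays of 2-dimensional vectors are deprecated. Use arrays of 3-dimensional vectors instead. (deprecated in NumPy 2.0)
Traceback (most recent call last):
ValueError: attempt to get argmax of an empty sequence
```

```bash
cat > m2.py <<'E'
from m import *
im,p=load(0); hsv=cv2.cvtColor(im,cv2.COLOR_RGB2HSV); h,s,v=hsv.transpose(2,0,1)
m=roi((s>120)&((h<8)|(h>172)),300,420,110,270); ys,xs=np.nonzero(m); c=ray(p,np.c_[xs,ys],.007)[:,:2]
piv=ray(p,(378*.64,247*.64),.012)[0,:2]; tip=ray(p,(397*.64,313*.64),.007)[0,:2]
ax=(piv-tip)/np.linalg.norm(piv-tip); n=np.array([-ax[1],ax[0]])
q=c-piv; e=[]
for sgn in(1,-1):
    g=c[sgn*(q@n)>0]; e.append(g[np.argmax((g-piv)@ax)])
print('piv',piv,'tip',tip,'ends',e,'jaw',np.linalg.norm(tip-piv),[((x-piv)@ax,(x-piv)@n) for x in e],'ang',np.degrees(np.arctan2(*ax[::-1])),'tip>mid',np.degrees(np.arctan2(*(np.mean(e,0)-tip)[::-1])),'lat',(q@n).min(),(q@n).max())
for i,b in((0,(150,235,195,270)),(1,(450,530,195,270))):
    im,p=load(i); m=roi(im.max(2)<80,*b)
    P=ray(p,biggest(m),.0095)[:,:2]; (cc,rr)=cv2.minEnclosingCircle((P*1000).astype(np.float32)); print('roll',cc,rr)
im,p=load(1); I=im.astype(int); m=roi((I.max(2)<60),272,385,335,520)
m=cv2.morphologyEx(m.astype(np.uint8),cv2.MORPH_OPEN,np.ones((3,3))); print('tm',rect(ray(p,biggest(m),.006)))
im,_=load(0); cv2.imwrite('pics/plcrop.png',cv2.resize(im[70:215,180:290,::-1],None,fx=4,fy=4,interpolation=cv2.INTER_CUBIC))
E
cat > m3.py <<'E'
from m import *
robot.move_ptp([.515,-.108,.24],down(np.pi/2)); robot.dwell(.2)
p=camera_params("wrist"); im=read_camera("wrist"); np.savez("w2.npz",im=im,**p)
u=p['R']@[.435,-.108,.06]+p['t']; u=np.array([p['cx']+p['fx']*u[0]/u[2],p['cy']+p['fy']*u[1]/u[2]]).astype(int); print(u)
x0,y0=np.maximum(u-80,0)
cv2.imwrite('pics/mecrop.png',cv2.resize(im[y0:y0+150,x0:x0+160,::-1],None,fx=4,fy=4,interpolation=cv2.INTER_CUBIC)); print('crop',x0,y0)
E
python3 m2.py; python3 m3.py
```

```text
piv [0.45702396 0.22374275] tip [0.51819687 0.24028815] ends [array([0.37310829, 0.1738405 ]), array([0.35849323, 0.22470203])] jaw 0.06337092633508164 [(np.float64(0.09403394316783205), np.float64(0.026261999455134005)), (np.float64(0.09486273354377406), np.float64(-0.026651212704689026))] ang -164.86536105540685 tip>mid -164.93601233258462 lat -0.033016295182345695 0.03107711340997278
roll (446.0076904296875, 61.658599853515625) 29.681659698486328
roll (445.15521240234375, 62.54420471191406) 26.989213943481445
tm (array([ 0.64627136, -0.09189794]), np.float64(3.0115510301934423), 189.38751220703125, 74.78045654296875)
[253 103]
crop 173 23
```

View pics/plcrop.png

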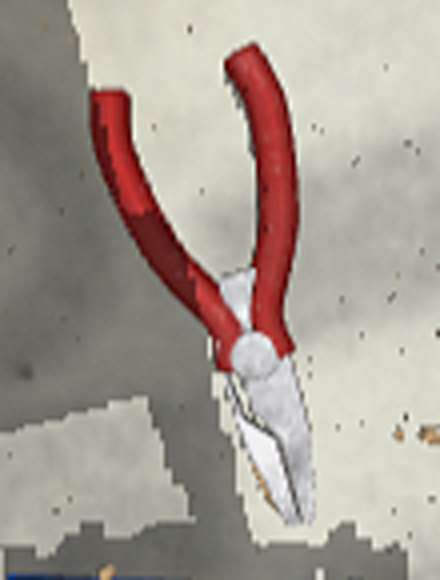

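View pics/mecrop.png

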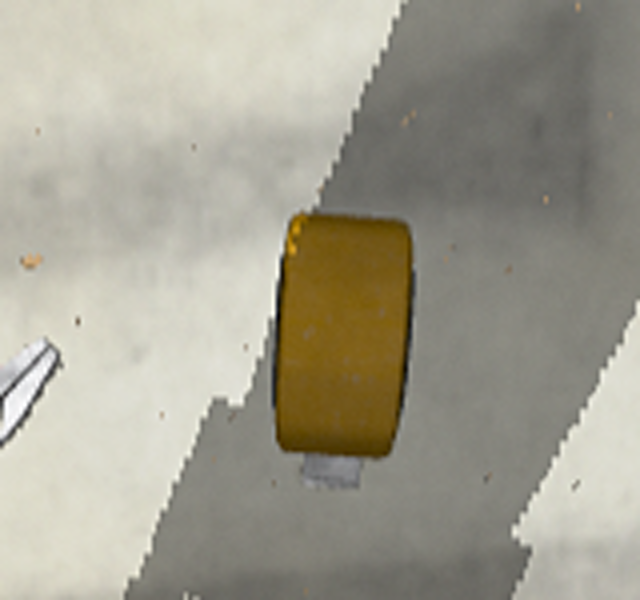

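The pliers crop confirms the large red pair, jaw tips at (300,523) and pivot at (254,355). The tip-to-handle extent measures 158 mm, matching the listing. In the measure crop the yellow top spans (278..412, 215..456) with the hook at (330,488), so the hook points +x. I place the driver first, touching down to calibrate the finger depth.

```bash
cat > pp.py <<'E'
from m import *
def go(xy,z,yaw): robot.move_ptp([*xy,z],down(yaw))
def pick(xy,yaw,opening,zs=.02,lift=.003,carry=.15,shut=0.0,floor=-.02,z=None):
    """above, pre-open, touch the table with the tips (or go to z), close, lift; returns TCP height of grasp"""
    go(xy,carry,yaw); jaws.set_gripper(opening)
    if z is None:
        robot.servo_line([*xy,zs],feed=.15); hit=robot.servo_line([*xy,floor],feed=.02,until_force=4)
        z=telemetry.get_obs()['tool_pos'][2]+lift; print('touch',hit,'z',z-lift); 
    robot.servo_line([*xy,z],feed=.1)
    jaws.set_gripper(shut); o=telemetry.get_obs(); print('width',o['grip_width'],'gf',o['gripper_force'],'clock',o['clock'])
    robot.servo_line([*xy,carry],feed=.15); o=telemetry.get_obs(); print('lifted w',o['grip_width'],'F',o['force'].round(1))
    return z
def place(xy,yaw,zg,opening,carry=.15):
    go(xy,carry,yaw); robot.servo_line([*xy,zg+.012],feed=.15)
    hit=robot.servo_line([*xy,zg+.003],feed=.02,until_force=3); o=telemetry.get_obs(); print('down',hit,'dz',o['tool_pos'][2]-zg,'pos err',o['tool_pos'][:2]-xy)
    jaws.set_gripper(opening); robot.servo_line([*xy,carry],feed=.15); print('clock',telemetry.get_obs()['clock'])
def tgt(c,a,y): return np.array(c)+y*np.array([np.cos(a),np.sin(a)])
r=np.radians
TD=((.632,.0396),r(182.3)); TP=((.6362,.2867),r(173.9)); TR=((.6321,.169),r(177.9))
E
python3 - <<'E'
from pp import *
im,p=load(1); V=im.max(2)
for th in (90,110,130):
    m=roi(V>th,300,355,375,465); b=biggest(m); q=rect(ray(p,b,.006)); print('tm white',q[0],np.degrees(q[1]),q[2:])
for th in (45,50,55):
    m=roi(V<th,272,385,335,520); m=cv2.morphologyEx(m.astype(np.uint8),cv2.MORPH_OPEN,np.ones((5,5))); q=rect(ray(p,biggest(m),.006)); print('tm',th,q[0],np.degrees(q[1]),q[2:])
im,p=load(2); h,s,v=cv2.cvtColor(im,cv2.COLOR_RGB2HSV).transpose(2,0,1)
m=(s>150)&(h>10)&(h<35); q=rect(ray(p,biggest(m),.045)); print('measure',q[0],np.degrees(q[1]),q[2:])
print('hook',ray(p,(173+330/4,23+488/4),.02)[0])
z=pick((.4006,.3659),r(102.25),.45)
place(tgt(*TD,.030),r(92.3),z,.5)
E
```

```text
tm white [ 0.63122083 -0.09025209] 172.63957214355472 (82.61407470703125, 38.987464904785156)
tm white [ 0.63118066 -0.09031563] 173.0111083984375 (81.95193481445312, 38.1821174621582)
tm white [ 0.63134143 -0.09045456] 173.178466796875 (81.63905334472656, 37.995025634765625)
tm 45 [ 0.59574249 -0.08535422] 172.5427703857422 (87.04331970214844, 74.53404998779297)
tm 50 [ 0.64618414 -0.09187054] 172.61031341552734 (188.74363708496094, 74.55322265625)
tm 55 [ 0.6460625  -0.09183995] 172.5491638183594 (188.95835876464844, 74.71964263916016)
measure [ 0.43848578 -0.10297847] 176.09840393066403 (62.01291275024414, 35.42395782470703)
hook [ 0.48170321 -0.10580966  0.02      ]
touch True z -0.001275357416711722
width 0.2421630365023558 gf 58.89231702312827 clock 8.9667
lifted w 0.24396253901537815 F [ 0.2  0.7 -2.1]
down True dz 0.006039915478278721 pos err [ 7.05174161e-04 -9.23453209e-05]
clock 14.4417
```

```bash
python3 - <<'E'
from pp import *
z=pick((.4516,.2223),r(195.1-90),.6,lift=.0025)
place(tgt(*TP,-.018),r(83.9),z,.6)
go((.52,.17),.25,np.pi/2); robot.dwell(.2)
p=camera_params("wrist"); im=read_camera("wrist"); np.savez("w3.npz",im=im,**p)
cv2.imwrite("pics/w3.png",cv2.resize(im[:,:,::-1],(800,600),interpolation=cv2.INTER_CUBIC))
E
```

```text
touch True z -0.0032339175604826458
width 0.3245656511611186 gf 60.49745140277082 clock 18.425
lifted w 0.3206577174251965 F [ 0.2 -0.9 -1.1]
down True dz 0.006724936998956011 pos err [0.00080068 0.00020886]
clock 23.3667
```

View pics/w3.png

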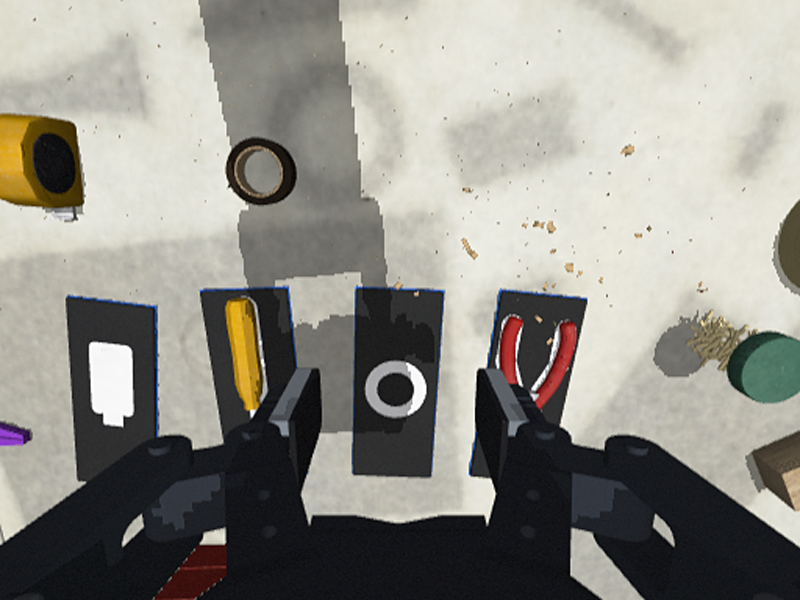

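The pliers' handles lie on their outline at (540,355) and the driver at (243,345); both look near-aligned apart from parallax, to be checked at the end. Next are the measure and the roll.

```bash
python3 - <<'E'
from pp import *
z=pick((.4385,-.103),r(86.1),.7,z=.012,carry=.17)
place(tgt((.646,-.0918),r(172.6),.02),r(82.6),z,.65,carry=.17)
z=pick((.445,.0622),r(90),.85,z=-.001)
place(np.array(TR[0]),r(87.9),z,.78)
for i,y in ((4,.22),(5,-.0)):
    go((.63,y),.27,-np.pi/2 if 0 else np.pi/2); robot.dwell(.2)
    p=camera_params("wrist"); im=read_camera("wrist"); np.savez(f"w{i}.npz",im=im,**p)
    C=(-p['R'].T@p['t']); print(C,telemetry.get_obs()['clock'])
    cv2.imwrite(f"pics/w{i}.png",cv2.resize(im[:,:,::-1],(800,600),interpolation=cv2.INTER_CUBIC))
E
```

```text
width 0.39222174953100614 gf 60.04152238368988 clock 27.9083
lifted w 0.3932817097074497 F [ 0.   1.2 -2.5]
down True dz 0.00654608156329679 pos err [ 0.00094142 -0.0003178 ]
clock 32.8917
width 0.5719475830324039 gf 62.187477070006025 clock 36.15
lifted w 0.568473455510827 F [ 0.1  0.3 -1. ]
down True dz 0.00696581483845075 pos err [8.22476662e-04 8.82824819e-05]
clock 41.05
[0.56218967 0.21978594 0.41018788] 41.8833
[0.56255684 0.00172542 0.41242401] 43.0167
```

View pics/w4.png

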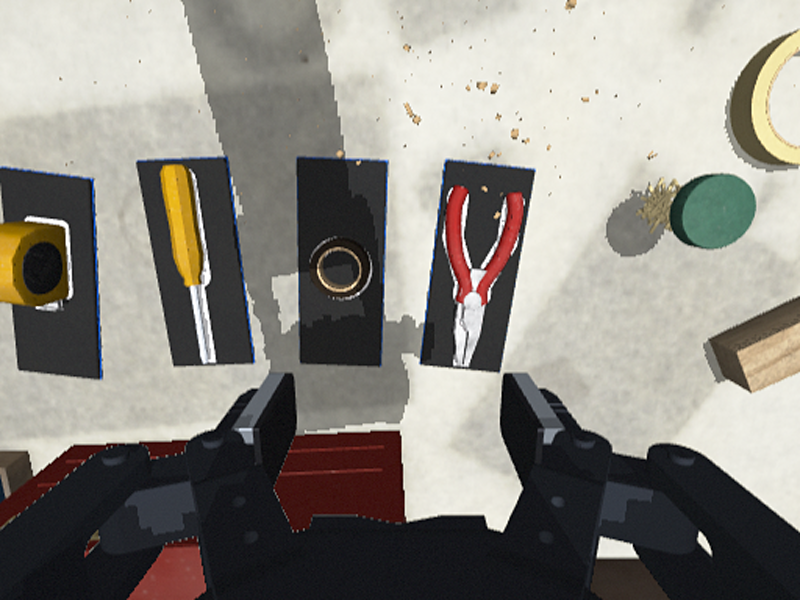

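View pics/w5.png

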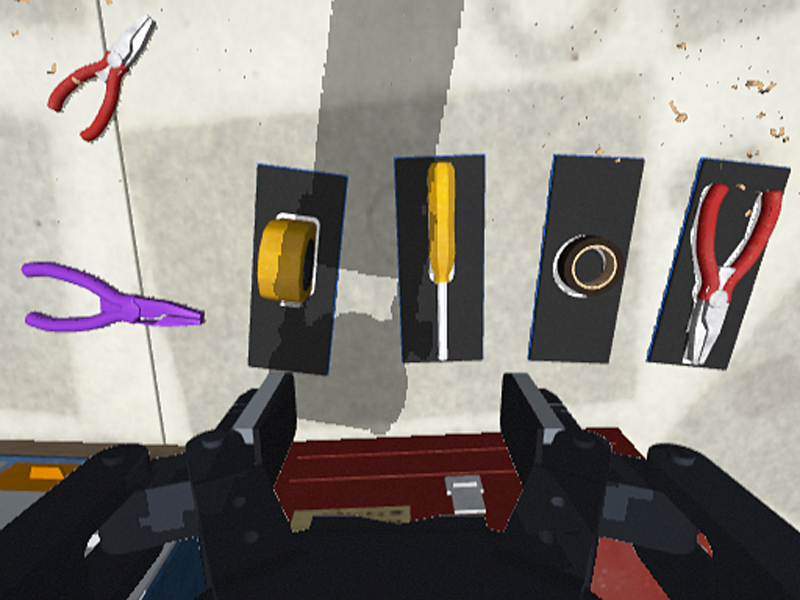

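All four sit on their outlines: in w4 the pliers at (480,270) and roll (342,270), in w5 the driver at (441,260) and measure (290,258). Quick numeric check of the residuals in tile frames.

```bash
python3 - <<'E'
from pp import *
def loc(P,T): a=T[1]; y=np.array([np.cos(a),np.sin(a)]); x=np.array([y[1],-y[0]]); d=(np.atleast_2d(P)[:,:2]-T[0])*1000; return np.c_[d@x,d@y]
def tile(p,im,b):
    I=im.astype(int); m=roi((I.max(2)<75)|((I[...,2]-I[...,0])>35),*b); q=rect(ray(p,biggest(m),.006)); print('tile',q[0].round(4),np.degrees(q[1]).round(1),q[2:]); return q[:2]
im,p=load(4); h,s,v=cv2.cvtColor(im,cv2.COLOR_RGB2HSV).transpose(2,0,1)
T=tile(p,im,(415,540,155,372)); ys,xs=np.nonzero(roi((s>120)&((h<8)|(h>172)),430,530,175,320)); c=loc(ray(p,np.c_[xs,ys],.013),T)
e=c[c[:,1]>20]; print('pliers ends y max L/R',e[e[:,0]>0][:,1].max(),e[e[:,0]<0][:,1].max(),'want 71; x',e[:,0].min(),e[:,0].max())
print('jaw tip',loc(ray(p,(460*.64,366*.64),.013),T),'want 0,-87')
m=roi(v<70,305,376,235,302)
from_im=ray(p,(340*.64,268.5*.64),.025); print('roll top ring centre approx',loc(from_im,TR),'want 0 0')
im,p=load(5); h,s,v=cv2.cvtColor(im,cv2.COLOR_RGB2HSV).transpose(2,0,1)
T=tile(p,im,(390,490,150,365)); b=biggest(roi((s>150)&(h>12)&(h<35),415,470,155,290)); q=rect(ray(p,b,.02)); c=loc(ray(p,b,.02),T); print('driver handle ang',np.degrees(q[1]),'x mid',(c[:,0].min()+c[:,0].max())/2,'butt',c[:,1].max(),'want 86; tip',loc(ray(p,(442*.64,359*.64),.02),T),'want 0,-86')
T=((.646,-.0918),r(172.6)); b=biggest(roi((s>150)&(h>10)&(h<35),250,325,210,310)); q=rect(ray(p,b,.055)); print('measure',loc(q[0],T),np.degrees(q[1]),q[2:],'want 0,20')
b=biggest(roi(v<75,558,630,232,300)); cc=cv2.minEnclosingCircle((ray(p,b,.025)[:,:2]*1000).astype(np.float32)); print('roll',loc(np.array(cc[0])/1000,TR),cc[1])
o=telemetry.get_obs();print(o['clock'],o['force'])
E
```

```text
tile [0.6375 0.2867] 173.9 (185.2646484375, 76.5981674194336)
pliers ends y max L/R 71.52823602147025 72.27054583739928 want 71; x -32.315046292808375 32.77926491700332
jaw tip [[ -0.33107211 -88.32830609]] want 0,-87
roll top ring centre approx [[1.46282829 0.57530901]] want 0 0
tile [0.6333 0.04  ] 182.3 (185.6551513671875, 77.12020111083984)
driver handle ang 181.10960066318512 x mid -0.21708785332827585 butt 86.88259079136638 want 86; tip [[ -0.98403934 -85.3820941 ]] want 0,-86
measure [[ 2.05612361 24.20543649]] 171.80802154541016 (65.10603332519531, 42.863563537597656) want 0,20
roll [[-4.15379224  0.87366938]] 41.05542755126953
43.0167 [ 0.97227754 -0.2526301  -0.05404359]
```

Pliers, driver and roll are within about 1–2 mm. The measure needs a view from straight above to remove the parallax.

```bash
python3 - <<'E'
from pp import *
go((.69,-.09),.27,np.pi/2); robot.dwell(.2)
p=camera_params("wrist"); im=read_camera("wrist"); np.savez("w6.npz",im=im,**p)
u=p['R']@[.646,-.09,.006]+p['t']; u=np.array([p['cx']+p['fx']*u[0]/u[2],p['cy']+p['fy']*u[1]/u[2]]).astype(int)
x0,y0=np.maximum(u-[75,90],0); print(x0,y0)
cv2.imwrite('pics/w6.png',cv2.resize(im[y0:y0+150,x0:x0+150,::-1],None,fx=4,fy=4,interpolation=cv2.INTER_CUBIC))
h,s,v=cv2.cvtColor(im,cv2.COLOR_RGB2HSV).transpose(2,0,1)
b=biggest(((s>150)&(h>10)&(h<35))[:,x0:x0+150])+[x0,0]; q=rect(ray(p,b,.05)); print(q[0],np.degrees(q[1]),q[2:],'want',tgt((.646,-.0918),r(172.6),.02))
E
```

```text
178 44
[ 0.62665112 -0.08928491] 172.3830795288086 (62.79701614379883, 35.21792221069336) want [ 0.62616658 -0.08922409]
```

View pics/w6.png

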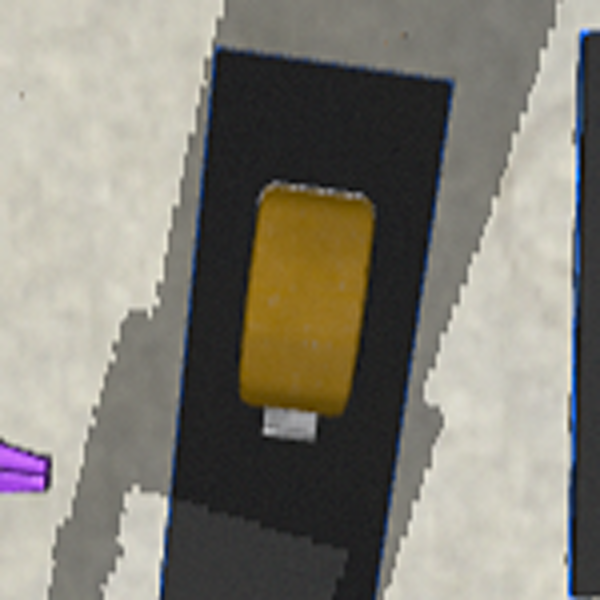

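From straight above, the measure covers its outline with the hook on the tab at (290,425), within 1 mm.

```bash
python3 -c "
from h import *
print(job.finish_job())"
```

```text
the job is handed in; nothing more can be done
None
```

I placed the screwdriver, pliers, tape measure and small tape roll on their own tiles, in the order asked, and handed the job in at about 44 s of robot time. The check pictures put the tape measure within 1 mm and the other three within about 1–2 mm of their outlines (the roll by eye only, as its automatic fit failed), and the jar and the big masking roll were not touched.

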